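# Seat the centrifuge bucket carrier on its locating pins

### The job

On the grey loading dock, nudge the teal bucket carrier plate sideways (the dark fence is there to guide it) until its two round holes drop over the two brass locating pins and it lies flush on the dock floor. Only push it with the fingers: do not lift it, and keep the grey bucket standing in its seat on the plate. Leave everything else where it is, and finish clear of it all.

Things in the scene. Friction and masses are not known exactly. Their poses are not given: they have to be found in the camera images.
- dock: Fixed grey loading dock, turned up to 0.3 rad. Origin on the table, under the centre of where the seated plate belongs; z up, x towards the dark fence (away from the robot), y along the fence, the way the plate must slide. Slab x -105 to +85, y -200 to +200 mm; its floor, where the plate finally lies, is 15 mm above the table. No stop at the +y end.
- fence_face (a point): Top of the dark steel fence's face, midway along the seated plate: dock x +61, y 0, 38 mm above the table. The fence is 12 mm thick and runs along dock y from -200 to +95 mm.
- deck_edge (a point): Middle of the +y edge of the white raised loading deck: dock x -21.5, y -93 mm. Deck top 25 mm above the table, dock x -104 to +61, y -200 to -93 mm.
- pin_near (a point): Tip of the brass pin nearer the robot: dock x -36, y +35 mm, 25 mm above the table (10 mm above the dock floor, level with the white deck). 10 mm thick with a domed top.
- pin_far (a point): Tip of the other brass pin, by the fence: dock x +36, y +35 mm, otherwise the same.
- carrier: Loose teal plate 120 (x) by 180 (y) by 8 mm, about 0.5 kg. Origin: centre of its underside; axes as the dock's, within 0.08 rad. First flat, 25 mm above the table, on the deck and pin tips, 12 to 24 mm short of home in dock x, 25 to 46 mm in y. Home: on the dock's origin (1 mm free at the fence, 3 mm at the deck), 15 mm above the table: it drops in by itself. Ring seats 5 mm high at y +15, -45.
- near_edge (a point): Top outer middle of the plate's upturned edge on the near side, a good place to push: plate x -60, y -15, z 28 mm. 5 mm thick, 150 mm long (plate y -90 to +60), standing 20 mm above the plate's top.
- trailing_edge (a point): Top outer middle of the upturned edge at the trailing end, a good place to push: plate x +2.5, y -90, z 28 mm. 5 mm thick, 115 mm long (plate x -55 to +60), standing 20 mm above the plate's top.
- hole_near (a point): Centre, at the underside, of the plate's 13 mm through hole that goes over pin_near: plate x -36, y +35 mm.
- hole_far (a point): The same for the hole that goes over pin_far: plate x +36, y +35 mm.
- bucket: Loose light grey centrifuge bucket, an open cup 48 mm across and 70 mm high, 0.22 kg, standing on the plate in the seat at plate y +15 mm with about 1.5 mm play. Origin at the centre of its underside. It rides along and must stay there.
- spare_bucket: Bystander: an identical bucket standing on the dock floor beyond the +y end of the seated plate (about 50 mm clear of it). Leave alone.
- bottle: Bystander: amber bottle, 64 mm across, 150 mm high, beside or behind the dock. Origin under its centre.
- wash_bottle: Bystander: white bottle with red cap, 66 mm across, 160 mm high, beside or behind the dock. Origin under its centre.
- jar: Bystander: white jar with blue lid, 66 mm across, 80 mm high, beside or behind the dock. Origin under its centre.
- tip_box: Bystander: blue pipette-tip box with clear lid, 85 by 120 by 70 mm, to the robot's left. Origin under its centre.
- rotor_key: Bystander: steel wrench 180 mm long lying on the table to the robot's right.
Not all that is in view belongs to the job. Of the things like the carrier, leave any that is green; of the rest the larger one is meant.

How it is judged:
By the outcome, as a careful person would: the job done as asked, in the order asked, and still so for the second after the job is handed in, with the robot touching nothing.
It also fails if it takes over 64 s, if anything falls off the work surface, if the arm or the gripper's body presses on something with over 40 N, if the wrist force passes 120 N, or if a joint passes its speed limit or range.

### The arm

A 6-joint arm with a two-finger parallel gripper is mounted at the origin on the work surface. World frame = base frame: x ahead of the robot, y to its left, z up, the work surface at z = 0. Lengths are in m, angles in rad, forces in N, time in s.
With the tool pointing down it reaches from about 0.35 to 0.775 m from the base axis. Payload 7.3 kg.
Tool frame: the origin (TCP) lies on the mounting face of the last link; the fingertips stand 178 mm ahead of it and the grasp point (between the pads) lies 159 mm ahead of it (robot.tcp_to_tips is the distance from the TCP to the fingertips, in m); z points along the fingers, y is the direction in which the jaws open and shut (so a half turn about z gives the same grasp; the last joint's range is limited). The gripper opens to 92 mm and grips with 3 to 60 N. Pads are 19 mm wide; open, the fingers measure 130 mm over their backs; the gripper's body (75 mm by 190 mm) begins 47 mm behind the grasp point.
Start: joints at [1.028, 0.342, 1.524, -0, 1.275, -0.146], TCP at [0.203, 0.484, 0.405] pointing down, gripper open.
Joint ranges: [-2.53, 2.53], [-0.77, 2.02], [0.04, 2.7], [-1, 4.14], [0.28, 2.66], [-3.11, 3.11]. Speed limits (rad/s): [2.57, 2.57, 3.14, 3.14, 3.14, 3.14].

### API

Orientations are given as [roll, pitch, yaw] about the fixed x, y, z axes, in that order (R = Rz(yaw) Ry(pitch) Rx(roll)).
In Python, from cell import robot, viewer gives the robot as it stands.
- The arm moves only by the shell command python3 -m creep 'ROWS' [OPENING] [FORCE]. ROWS is JSON, a list that holds one entry, the list of rows, each a list of 6 numbers: the shift along the world's x, y, z in mm, then the turn, a rotation vector about the world's x, y, z in degrees. A call has 1 to 5 rows; each row shifts and turns the pose as measured when the row begins; what a row does not reach is not made up. A row lasts 1/12 s, in which the tool goes at most 41.7 mm and 7.16 degrees, less where a joint would pass 70% of its speed; a pose out of reach is approached as far as the arm can. A call with a gripper value outside its range is refused whole. OPENING is the closure, from -1 (fully open) to 1 (shut), set as the call begins (- or left out, the last holds). The fingers move at their own pace and stop on an object; FORCE is the grip in N (left out, the last holds). Time passes only in rows, so rows that do not move let the fingers close. It gives the time, the measured TCP pose, the force and the opening at its end, in the units of the state.
- robot.observe(): the state, without advancing time (a new reading comes with each control period).
- viewer.read_camera(name): name is "scene" or "top"; returns the picture (480x640x3 uint8, blue, green, red); there is no depth.
- viewer.camera_model(name): a dict with "fx", "fy", "cx", "cy" (pixels), "pose" (4x4, takes a point from camera to world coordinates). Camera axes: x right, y up, looking along -z (the intrinsics and any distortion apply to the point x, -y, -z); pixel columns grow to the right and rows downward; lengths in m; the calibration is good to about 2 mm. A picture is of the moment at which its call begins. camera_model takes no time and is no camera call.
- robot.hand_in(): hands the job in, once; it reports no verdict.
The state is a dict: "time": time; "qpos": joint angles; "qvel": joint speeds; "joint_efforts": joint torques, N m; "tool_pos": TCP position; "tool_rot": TCP orientation; "contact_force": force on the tool from outside, world axes, zero at the start; "torque": the same for the moment, N m; "opening": finger opening in m.
Only numpy, scipy, OpenCV 4.12 (cv2) and the standard library are available. Lean on these libraries where they do the work, as an engineer would, in place of code of your own. Each camera call takes 0.05 s, during which the arm holds its last target. There are 200 camera calls.

## Working session

There is one attempt and no reset: what is moved stays moved. The work goes in short steps, Python scripts to look and compute and a shell command to move; the robot and the scene stay as the last step left them, time stands still between calls to the robot, and variables do not carry over. Pictures are saved under pics/ and viewed, about 8 in all and at most 12, crops included, and the job is handed in when it is done.

```bash
mkdir -p pics; ls; cat > h.py <<'E'
import numpy as np,cv2
from cell import robot,viewer
def snap(n,f,crop=None,s=1):
    im=viewer.read_camera(n); cv2.imwrite(f'pics/{f}_full.png',im)
    if crop: x,y,w,h=crop; im=im[y:y+h,x:x+w]
    cv2.imwrite(f'pics/{f}.png',cv2.resize(im,None,fx=s,fy=s,interpolation=cv2.INTER_CUBIC))
def px2w(n,u,v,z):
    m=viewer.camera_model(n);T=np.array(m['pose'])
    d=T[:3,:3]@np.array([(u-m['cx'])/m['fx'],-(v-m['cy'])/m['fy'],-1]);o=T[:3,3]
    return (o+d*(z-o[2])/d[2])
def w2px(n,p):
    m=viewer.camera_model(n);T=np.array(m['pose'])
    c=T[:3,:3].T@(np.array(p)-T[:3,3]);return np.array([m['cx']+m['fx']*c[0]/-c[2],m['cy']+m['fy']*c[1]/c[2]])
E
python3 - <<'E'
from h import *
snap('top','t0');snap('scene','s0')
for n in('top','scene'):print(viewer.camera_model(n))
print(robot.observe())
E
```

```text
pics
{'fx': 474.631680578468, 'fy': 474.631680578468, 'cx': 319.9252396075411, 'cy': 243.84352729711227, 'pose': array([[-1.13144235e-02,  9.86452905e-01, -1.63654054e-01,
         3.35266962e-01],
       [-9.99933051e-01, -1.15586167e-02, -5.39949991e-04,
         1.04900880e-02],
       [-2.42424971e-03,  1.63636988e-01,  9.86517643e-01,
         1.20578216e+00],
       [ 0.00000000e+00,  0.00000000e+00,  0.00000000e+00,
         1.00000000e+00]])}
{'fx': 444.8195197956899, 'fy': 444.8195197956899, 'cx': 313.3428908739421, 'cy': 234.05621976215173, 'pose': array([[ 0.25672317, -0.71556812,  0.64965797,  1.21981556],
       [ 0.96647956,  0.18782096, -0.17504442, -0.19051859],
       [ 0.00323683,  0.67281911,  0.73979995,  0.84281131],
       [ 0.        ,  0.        ,  0.        ,  1.        ]])}
{'time': 0.1, 'qpos': array([ 1.02801022e+00,  3.42687531e-01,  1.52487605e+00,  1.72429754e-05,
        1.27542179e+00, -1.45998953e-01]), 'qvel': array([-0.00032162, -0.0018645 , -0.00151667,  0.00048189, -0.0017651 ,
        0.00075458]), 'joint_efforts': array([ 7.60205112e-04, -4.32005632e+01, -2.44692260e+01,  7.18242559e-02,
        5.25987719e-02, -7.71590885e-05]), 'tool_pos': array([0.20281286, 0.48413168, 0.40411226]), 'tool_rot': array([-3.14021716e+00, -2.18926436e-04,  2.74480032e+00]), 'contact_force': array([-0.02117274, -0.11896884, -0.05699954]), 'torque': array([-0.02285476, -0.04254588, -0.03789734]), 'opening': 0.09222144029194568}
```

View pics/t0.png

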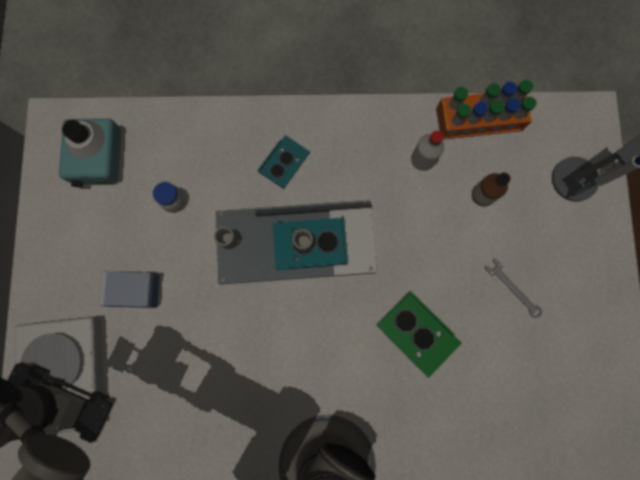

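View pics/s0.png

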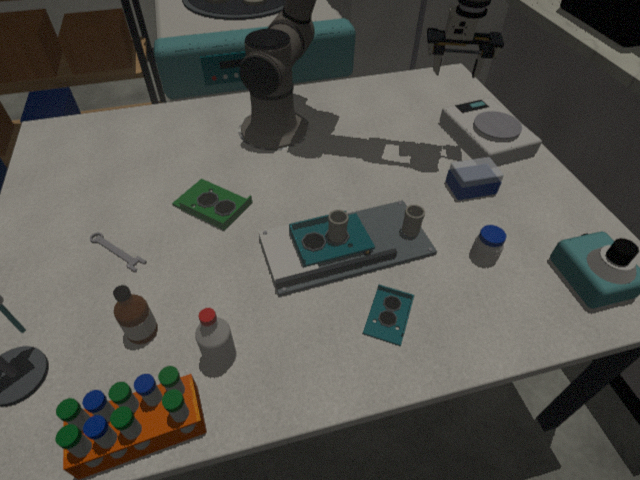

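The top view shows the dock (columns 217–376, rows 205–283). The large teal carrier is on it at about (311, 243), with the white deck on its right, which is world -y. The small teal plate and the green plate are decoys. Next I'll enlarge the dock.

```bash
python3 - <<'E'
import cv2
for n,(x,y,w,h) in {'t':(205,190,180,105),'s':(250,190,195,105)}.items():
    im=cv2.imread(f'pics/{n}0.png')[y:y+h,x:x+w]
    im=cv2.convertScaleAbs(cv2.resize(im,None,fx=4.1 if n=='s' else 4.4,fy=4.1 if n=='s' else 4.4,interpolation=cv2.INTER_CUBIC),alpha=1.6)
    cv2.imwrite(f'pics/{n}1.png',im)
E
```

```text
(no output)
```

View pics/t1.png

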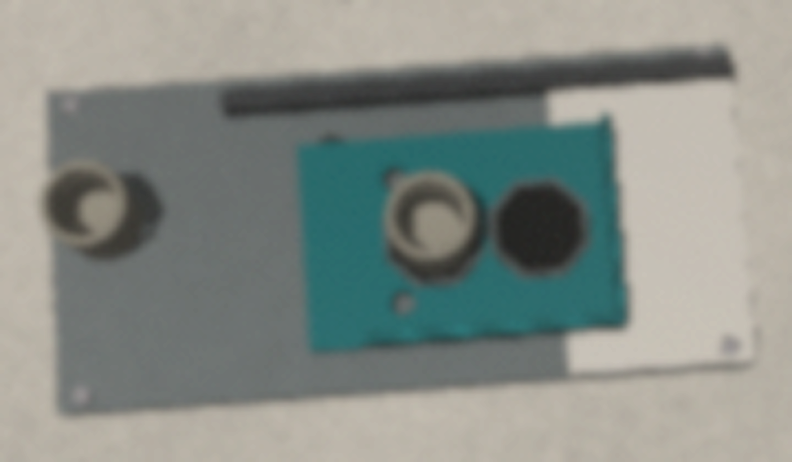

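```bash
cat > fit.py <<'E'
from h import *
from scipy.optimize import least_squares
def tf(q,P):
    c,s=np.cos(q[2]),np.sin(q[2]);P=np.asarray(P,float)/1e3
    return np.c_[q[0]+c*P[:,0]-s*P[:,1],q[1]+s*P[:,0]+c*P[:,1],P[:,2]]
def fit(n,P,U,q0):
    f=lambda q:np.ravel([w2px(n,p) for p in tf(q,P)]-np.array(U))
    r=least_squares(f,q0,x_scale=[.01,.01,.01],loss='soft_l1');print(np.round(r.x,4),'res px',np.round(r.fun.reshape(-1,2),1).tolist());return r.x
def rel(d,c):
    R=np.array([[np.cos(d[2]),np.sin(d[2])],[-np.sin(d[2]),np.cos(d[2])]])
    return R@(c[:2]-d[:2])*1e3,c[2]-d[2]
E
python3 - <<'E'
from fit import *
t=lambda L:np.array(L)/4.4+np.array([205,190])-.39
d=fit('top',[(85,200,15),(-105,200,15),(-104,-200,25),(-104,-93,25),(73,95,38)],t([(50,92),(60,413),(755,362),(567,375),(225,92)]),[.45,0,0])
c=fit('top',[(60,90,33),(-60,90,33),(60,-90,53),(-60,-90,53),(-36,35,33)],t([(300,146),(312,352),(608,117),(627,327),(403,302)]),[.45,0,0])
print(rel(d,c))
E
```

```text
[0.5503 0.0747 0.0563] res px [[-0.5, -0.4], [-0.4, 0.3], [0.9, 0.3], [0.9, 0.2], [-0.6, -0.7]]
[0.531  0.0376 0.0576] res px [[-0.6, -0.2], [-0.8, 0.2], [0.9, -0.2], [0.4, -0.1], [0.1, 0.4]]
(array([-21.41622728, -35.93868869]), np.float64(0.0012241306651112616))
```

View pics/s1.png

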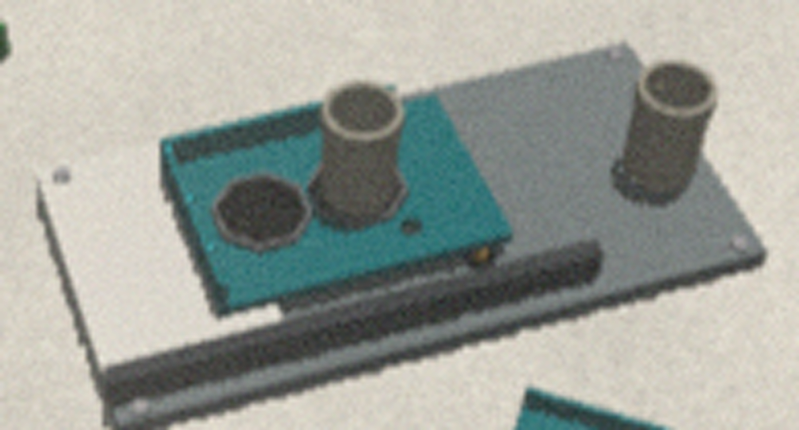

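The plate is about 21 mm short in dock x and 36 mm short in y, with its yaw aligned. Both gaps fall inside the stated ranges. I'll approach the near edge with the jaws open along dock y, so both fingers push.

```bash
R='[18,-36,0,0,0,2]'; python3 -m creep '[[[18,-36,0,0,0,2],[18,-36,0,0,0,2],[18,-36,0,0,0,2],[18,-36,0,0,0,2],[18,-36,0,0,0,2]]]' -1; python3 -m creep '[[[18,-36,0,0,0,2],[18,-36,0,0,0,2],[18,-36,0,0,0,2],[18,-36,0,0,0,2],[18,-36,0,0,0,2]]]'; python3 -m creep '[[[18,-36,0,0,0,2],[18,-36,0,0,0,2],[18,-30,0,0,0,2],[0,0,0,0,0,0]]]'
```

```text
time: 0.52
tool_pos: [0.2912, 0.3028, 0.4013]
tool_rot: [-3.139, -0.003, 2.939]
contact_force: [1.3, -0.0, -0.1]
opening: 0.0916
time: 0.93
tool_pos: [0.3813, 0.1146, 0.4007]
tool_rot: [-3.139, -0.004, 3.125]
contact_force: [0.4, -0.0, 0.4]
opening: 0.0921
time: 1.27
tool_pos: [0.4379, 0.0022, 0.4003]
tool_rot: [-3.137, -0.003, -3.053]
contact_force: [-0.1, -0.3, -0.5]
opening: 0.0919
```

```bash
python3 -m creep '[[[-1,20,-35,0,0,-1.8],[0,0,-38,0,0,0],[0,0,-38,0,0,0],[0,0,-36,0,0,0],[0,0,-28,0,0,0]]]'; python3 -m creep '[[[0,0,0,0,0,0],[0,0,0,0,0,0]]]'
python3 - <<'E'
from h import *
snap('top','t2',(205,190,180,150),4.2)
o=robot.observe();print(o['tool_pos'],o['tool_rot'])
p=o['tool_pos'].copy();p[2]-=.178;print((w2px('top',p)-[205,190])*4.2)
E
```

```text
time: 1.68
tool_pos: [0.4386, 0.0203, 0.225]
tool_rot: [-3.134, 0.014, -3.094]
contact_force: [0.4, -0.0, -0.7]
opening: 0.0918
time: 1.85
tool_pos: [0.4361, 0.0212, 0.2202]
tool_rot: [-3.136, 0.001, -3.095]
contact_force: [0.2, -0.2, 0.2]
opening: 0.0921
[0.4360653  0.02116508 0.22052182] [-3.13629297e+00  1.18991376e-03 -3.09449968e+00]
[467.2827986  382.05146773]
```

View pics/t2.png

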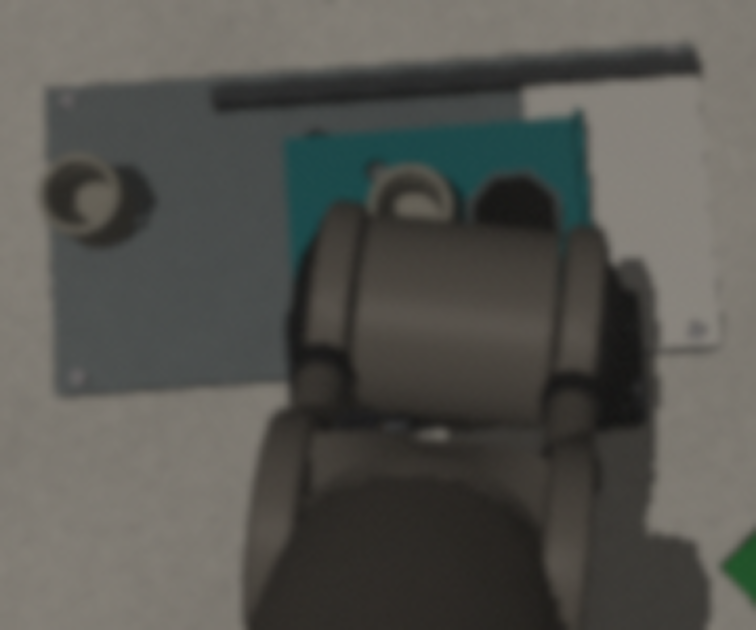

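The arm hides the plate in the top view, so from here I'll use the scene view and the wrist force. Creeping in along dock +x.

```bash
python3 -m creep '[[[9,0.5,0,0,0,0.5],[8,0.5,0,0,0,0],[3,0,0,0,0,0],[3,0,0,0,0,0]]]'; for i in 1 2 3; do python3 -m creep '[[[3,0.2,0,0,0,0],[3,0.2,0,0,0,0]]]'; done
```

```text
time: 2.23
tool_pos: [0.4626, 0.0226, 0.2262]
tool_rot: [-3.135, 0.01, -3.084]
contact_force: [-3.4, -1.0, -2.4]
opening: 0.0919
time: 2.4
tool_pos: [0.4687, 0.0231, 0.2269]
tool_rot: [-3.135, 0.008, -3.084]
contact_force: [-2.9, -0.1, -2.7]
opening: 0.092
time: 2.57
tool_pos: [0.4743, 0.0236, 0.2268]
tool_rot: [-3.135, 0.005, -3.084]
contact_force: [-4.2, 0.2, 1.8]
opening: 0.0918
time: 2.73
tool_pos: [0.4796, 0.0241, 0.2266]
tool_rot: [-3.135, 0.0, -3.083]
contact_force: [-7.1, -1.0, 4.7]
opening: 0.0917
```

```bash
python3 -m creep '[[[0,0,-5,0,0,0],[0,0,0,0,0,0]]]'; for i in 1 2; do python3 -m creep '[[[2,0.1,0,0,0,0],[1,0.1,0,0,0,0]]]'; done
python3 - <<'E'
from h import *
snap('scene','s2',(230,170,220,130),3.6)
E
```

```text
time: 2.9
tool_pos: [0.4804, 0.024, 0.2219]
tool_rot: [-3.135, 0.001, -3.084]
contact_force: [-2.5, 0.3, -1.2]
opening: 0.0919
time: 3.07
tool_pos: [0.4828, 0.0242, 0.2217]
tool_rot: [-3.136, -0.002, -3.084]
contact_force: [-5.6, -1.0, 3.4]
opening: 0.0915
time: 3.23
tool_pos: [0.485, 0.0244, 0.2218]
tool_rot: [-3.136, -0.006, -3.083]
contact_force: [-3.7, -1.1, 1.8]
opening: 0.092
```

View pics/s2.png

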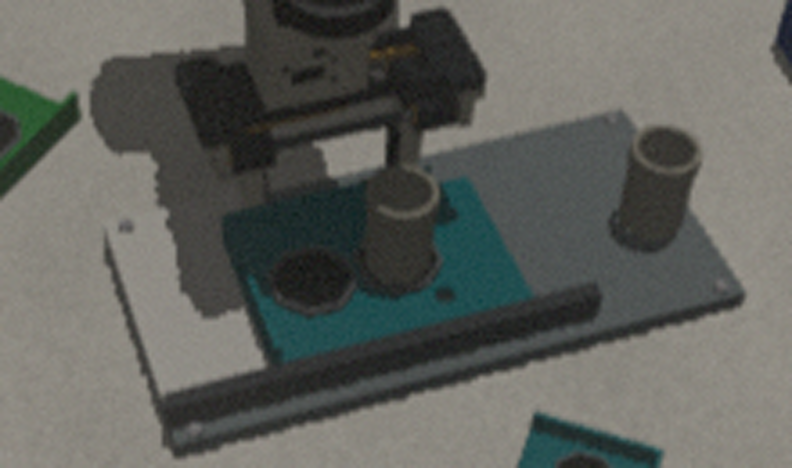

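The fingers are on the near edge, the plate is almost at the fence, and the bucket is upright at (400, 230). I'll keep creeping until the force rises.

```bash
for i in 1 2 3; do python3 -m creep '[[[2,0.1,0,0,0,0]]]' | sed -n '2p;4p'; done
```

```text
tool_pos: [0.4862, 0.0245, 0.2217]
contact_force: [-12.5, -3.4, 7.7]
tool_pos: [0.487, 0.0245, 0.2216]
contact_force: [-13.0, -2.5, 10.0]
tool_pos: [0.4878, 0.0246, 0.2217]
contact_force: [-9.9, -2.3, 8.0]
```

```bash
for i in 1 2; do python3 -m creep '[[[2.5,0.1,0,0,0,0]]]' | sed -n '2,4p'; done
python3 - <<'E'
from h import *
snap('scene','s3',(270,210,140,80),5.5)
E
```

```text
tool_pos: [0.4888, 0.0246, 0.2217]
tool_rot: [-3.136, -0.024, -3.082]
contact_force: [-13.6, -2.8, 10.9]
tool_pos: [0.4897, 0.0246, 0.2217]
tool_rot: [-3.137, -0.03, -3.082]
contact_force: [-12.0, -2.6, 9.7]
```

View pics/s3.png

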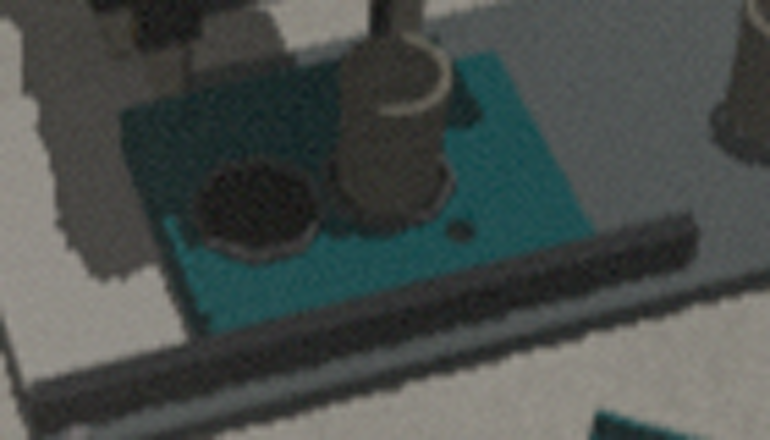

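The plate's far edge is now flush along the whole fence. Next I'll retreat, lift, turn a quarter turn and go round to the trailing end with the jaws half closed.

```bash
python3 -m creep '[[[-15,-1,0,0,0,0],[-25,-1,0,0,0,0],[0,0,30,0,0,0],[0,0,35,0,0,0],[0,0,30,0,0,0]]]'; python3 -m creep '[[[0,-20,10,0,0,-7],[5,-20,0,0,0,-7],[10,-20,0,0,0,-7],[10,-15,0,0,0,-7],[15,-15,0,0,0,-7]]]' 0;python3 -m creep '[[[15,-10,0,0,0,-7],[15,-5,0,0,0,-7],[15,-5,0,0,0,-7],[15,0,0,0,0,-7],[10,0,0,0,0,-7]]]';python3 -m creep '[[[0,0,0,0,0,-7],[0,0,0,0,0,-7],[0,0,0,0,0,0],[0,0,0,0,0,0]]]'
```

```text
time: 4.17
tool_pos: [0.4479, 0.0225, 0.3148]
tool_rot: [-3.138, -0.035, -3.083]
contact_force: [1.0, 0.6, 0.5]
opening: 0.0914
time: 4.58
tool_pos: [0.4917, -0.069, 0.3367]
tool_rot: [3.141, -0.005, 2.577]
contact_force: [-0.0, 0.7, 0.8]
opening: 0.0632
time: 5.0
tool_pos: [0.5689, -0.0951, 0.3401]
tool_rot: [3.13, 0.01, 1.952]
contact_force: [-0.2, 0.2, 0.1]
opening: 0.0463
time: 5.33
tool_pos: [0.5737, -0.0962, 0.3413]
tool_rot: [3.119, 0.014, 1.701]
contact_force: [0.7, -0.7, 0.7]
opening: 0.0458
```

```bash
python3 - <<'E'
from fit import *
from scipy.spatial.transform import Rotation as Ro
snap('top','t3',(205,190,180,105),4.4)
o=robot.observe();R=Ro.from_euler('xyz',o['tool_rot']);G=Ro.from_euler('xyz',[np.pi,0,.0563+np.pi/2])
print((G*R.inv()).as_rotvec(degrees=True), np.array([.5626,-.0899,.217])-o['tool_pos'])
E
```

```text
[ 0.69782229  1.39054357 -4.23771276] [-0.01109004  0.00634223 -0.12434936]
```

View pics/t3.png

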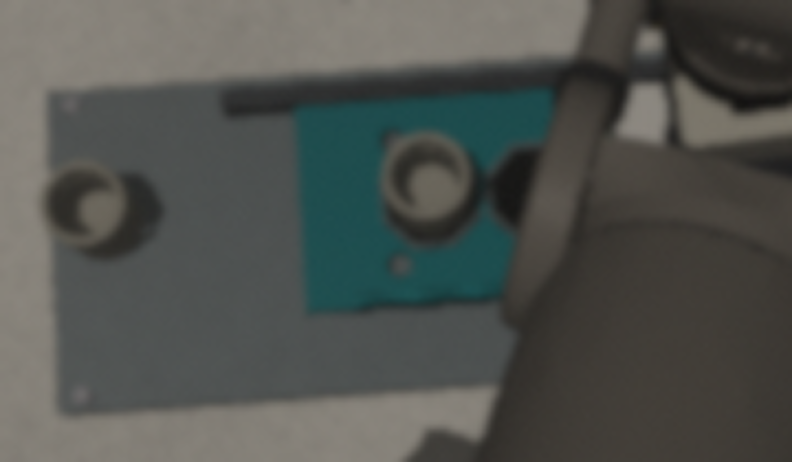

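The plate sits along the fence (top edge at row ~95–105) with the bucket still in its seat, so only the y slide is left. Descending behind the trailing edge.

```bash
python3 -m creep '[[[-6,0,-20,0.7,1.4,-4.2],[-5,4,-35,0,0,0],[0,2,-35,0,0,0],[0,0,-30,0,0,0],[0,0,-4,0,0,0]]]';python3 -m creep '[[[0,0,0,0,0,0],[0,0,0,0,0,0]]]'; python3 -m creep '[[[-0.5,8,0,0,0,0],[-0.5,6,0,0,0,0],[0,3,0,0,0,0],[0,2,0,0,0,0]]]'
```

```text
time: 5.8
tool_pos: [0.5632, -0.0903, 0.2187]
tool_rot: [3.127, 0.005, 1.64]
contact_force: [-2.1, -0.4, 0.5]
opening: 0.0462
time: 5.97
tool_pos: [0.5633, -0.0903, 0.2185]
tool_rot: [3.129, 0.004, 1.644]
contact_force: [-0.4, 0.4, 0.5]
opening: 0.0459
time: 6.3
tool_pos: [0.5641, -0.0703, 0.2247]
tool_rot: [3.119, 0.007, 1.645]
contact_force: [0.4, 0.2, 0.4]
opening: 0.0459
```

```bash
python3 -m creep '[[[-1.5,0,-7,0.3,0.5,-1],[0,0,0,0,0,0]]]'; for i in 1 2 3 4; do python3 -m creep '[[[-0.2,3,-0.3,0,0,0],[-0.2,3,-0.3,0,0,0]]]'|sed -n 2,4p; done
```

```text
time: 6.47
tool_pos: [0.563, -0.0693, 0.219]
tool_rot: [3.125, 0.002, 1.628]
contact_force: [-0.6, -0.4, 0.0]
opening: 0.046
tool_pos: [0.5626, -0.0634, 0.2185]
tool_rot: [3.124, 0.002, 1.627]
contact_force: [-0.4, -0.6, -0.4]
tool_pos: [0.5624, -0.0583, 0.2183]
tool_rot: [3.124, 0.006, 1.629]
contact_force: [-1.5, -8.7, 4.6]
tool_pos: [0.5621, -0.0539, 0.2184]
tool_rot: [3.123, 0.011, 1.63]
contact_force: [-1.1, -5.7, 2.8]
tool_pos: [0.5618, -0.0496, 0.2184]
tool_rot: [3.123, 0.015, 1.631]
contact_force: [-1.6, -6.8, 2.3]
```

```bash
for i in 1 2 3 4; do python3 -m creep '[[[-0.2,3,-0.2,0,0,0],[-0.2,3,-0.2,0,0,0]]]'|sed -n 2,4p; done
python3 - <<'E'
from h import *
snap('scene','s4',(270,200,150,90),5.2)
E
```

```text
tool_pos: [0.5615, -0.0452, 0.2184]
tool_rot: [3.123, 0.019, 1.631]
contact_force: [-1.7, -6.2, 1.5]
tool_pos: [0.5612, -0.0407, 0.2184]
tool_rot: [3.123, 0.023, 1.632]
contact_force: [-0.3, -6.5, 2.6]
tool_pos: [0.5609, -0.0361, 0.2185]
tool_rot: [3.122, 0.027, 1.632]
contact_force: [-0.9, -6.2, 1.6]
tool_pos: [0.5606, -0.0316, 0.2185]
tool_rot: [3.122, 0.03, 1.632]
contact_force: [-0.4, -5.9, 1.8]
```

View pics/s4.png

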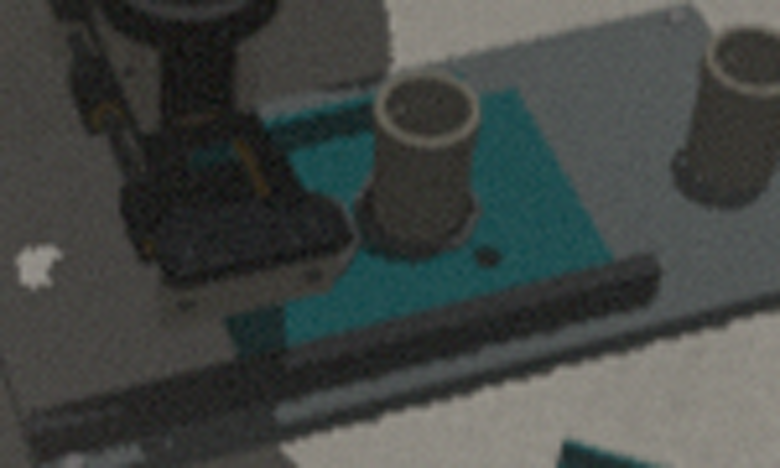

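The plate is sliding along the fence and the bucket is upright at (425, 170). I'll switch to small steps and watch for the drop.

```bash
for i in 1 2 3 4 5; do python3 -m creep '[[[-0.1,1.5,-0.1,0,0,0]]]'|sed -n '2p;4p'; done
```

```text
tool_pos: [0.5604, -0.03, 0.2184]
contact_force: [-1.8, -6.4, 1.1]
tool_pos: [0.5604, -0.029, 0.2184]
contact_force: [-0.1, -5.6, 0.3]
tool_pos: [0.5603, -0.028, 0.2184]
contact_force: [-1.3, -5.5, 1.6]
tool_pos: [0.5603, -0.0271, 0.2185]
contact_force: [-0.1, -5.9, 2.3]
tool_pos: [0.5602, -0.026, 0.2184]
contact_force: [-1.6, -5.8, 1.4]
```

```bash
for i in 1 2 3; do python3 -m creep '[[[-0.1,1.5,-0.1,0,0,0]]]'|sed -n '2p;4p'; done
python3 - <<'E'
from h import *
snap('scene','s5',(270,200,150,90),5.2)
E
```

```text
tool_pos: [0.5601, -0.0248, 0.2185]
contact_force: [-1.7, -3.1, 1.5]
tool_pos: [0.56, -0.0233, 0.2184]
contact_force: [-0.3, -0.7, 0.7]
tool_pos: [0.5599, -0.0215, 0.2182]
contact_force: [-0.2, 0.0, -0.2]
```

View pics/s5.png

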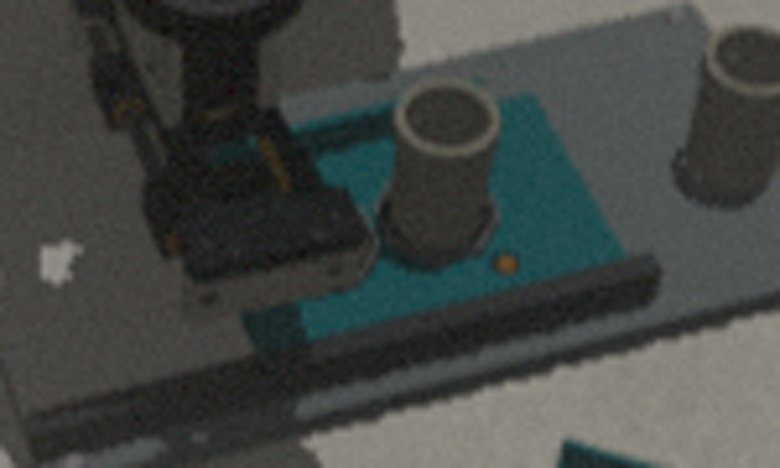

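The force fell to zero and the brass pin now shows in the far hole at (506, 263), so it has dropped. Backing off and checking.

```bash
python3 -m creep '[[[0.5,-12,0,0,0,0],[1,-25,0,0,0,0],[0,-15,10,0,0,0],[0,-20,35,0,0,0],[0,-30,35,0,0,0]]]'; python3 -m creep '[[[0,-35,20,0,0,0],[0,-35,20,0,0,0],[0,-35,20,0,0,0],[0,-35,0,0,0,0],[0,0,0,0,0,0]]]'
python3 - <<'E'
from h import *
snap('scene','s6',(250,190,195,105),4);snap('top','t6',(205,190,180,105),4.4)
a=cv2.imread('pics/s6.png');b=cv2.resize(cv2.imread('pics/t6.png'),(500,292));a=a[:300]
c=np.zeros((592,780,3),np.uint8);c[:300]=a[:, :780];c[300:592,:500]=b
cv2.imwrite('pics/c6.png',cv2.convertScaleAbs(c,alpha=1.5))
E
```

```text
time: 8.98
tool_pos: [0.5588, -0.1205, 0.2909]
tool_rot: [3.138, 0.026, 1.641]
contact_force: [2.3, -0.3, -0.2]
opening: 0.0455
time: 9.4
tool_pos: [0.5573, -0.272, 0.3611]
tool_rot: [3.127, 0.033, 1.641]
contact_force: [-0.8, -0.0, -0.2]
opening: 0.0458
```

View pics/c6.png

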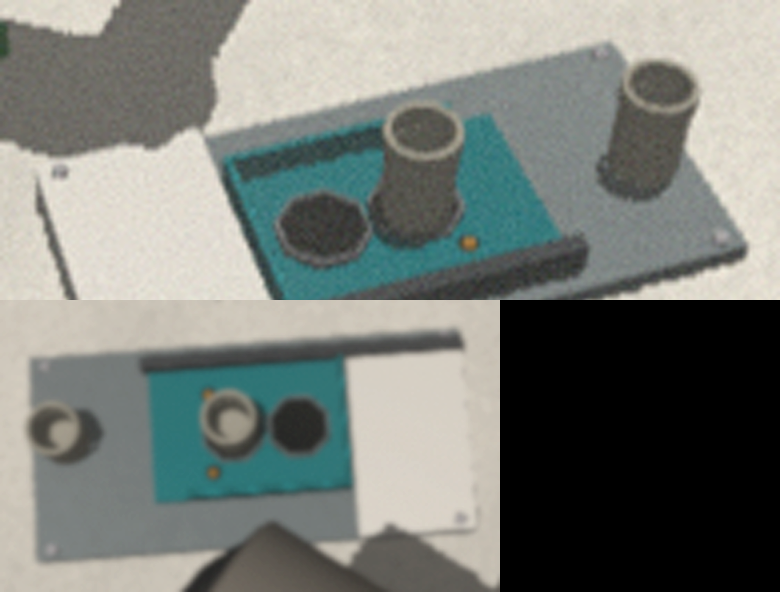

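Brass shows in both holes and the bucket stands in its seat. One numeric check: do the plate corners in this picture match home at floor height, or at deck height?

```bash
python3 - <<'E'
from fit import *
d=[.5503,.0747,.0563]
for n,o,s,off in(('top',(205,190),2.778,(0,300)),('scene',(250,190),4,(0,0))):
  for h in(15,25):
    P=[(60,90,8+h),(-60,90,8+h),(-60,-90,28+h),(-36,35,8+h),(36,35,8+h)]
    print(n,h,np.round([(w2px(n,p)-o+.4)*s+off for p in tf(d,P)]).tolist())
print(robot.observe()['time'])
E
```

```text
top 15 [[149.0, 374.0], [155.0, 503.0], [354.0, 487.0], [214.0, 473.0], [210.0, 395.0]]
top 25 [[147.0, 371.0], [154.0, 502.0], [354.0, 485.0], [213.0, 471.0], [209.0, 393.0]]
scene 15 [[565.0, 252.0], [486.0, 116.0], [219.0, 157.0], [420.0, 161.0], [464.0, 244.0]]
scene 25 [[567.0, 241.0], [488.0, 105.0], [218.0, 146.0], [421.0, 150.0], [466.0, 234.0]]
9.5
```

The scene view measures (490, 115), (225, 157) and hole (469, 243). That matches the seated height of 15 mm; deck height would put them about 11 px higher. Handing in.

```bash
python3 -c "
from cell import robot
print(robot.hand_in())"
```

```text
the job is handed in; nothing more can be done
None
```

The teal carrier plate is seated on both brass pins and flush on the dock floor, and I handed the job in at about 9.5 s. I pushed it by its near edge about 21 mm to the fence, then by its trailing edge about 36 mm along the fence until it dropped. I only pushed it with the fingers and never gripped or lifted it.

- **Seating:** the push force fell from about 6 N to 0 N when it dropped. Brass shows in both holes. In the scene picture, the plate's corners and the far hole sit within about 6 px of where a plate at floor height should be. At deck height they would be about 11 px higher, so that check agrees.
- **Bucket and bystanders:** the bucket is upright in its seat. The spare bucket is where it was. I did not re-check the other bystanders, but the arm never came near them and no unexpected force showed.
- **Arm:** it finished well clear of everything. The highest horizontal force I saw was about 14 N, while pressing the plate to the fence, far below the 120 N limit.
- **Off-plan:** the tool drifted up about 6 mm during some moves, and I corrected it each time.

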